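Put the torch away under the sliding cover of the key cabinet

ROBOT

A 7-joint arm with a two-finger parallel gripper is mounted at the origin on the work surface. World frame = base frame: x ahead of the robot, y to its left, z up, the work surface at z = 0. Lengths are in mm, angles in rad, forces in N, time in s.
With the tool pointing down it reaches from about 425 to 950 mm from the base axis. Payload 4.7 kg.
Tool frame: the origin (TCP) lies midway between the tips of the shut fingers; the grasp point (between the pads) lies 19 mm behind it; z points along the fingers, y is the line along which they close (so a half turn about z gives the same grasp; the last joint's range is limited). The gripper opens to 85 mm and grips with 20 to 120 N. Pads are 22 mm wide; open, the fingers measure 114 mm over their backs; the gripper's body (76 mm by 85 mm) begins 54 mm behind the grasp point. The pads swing forward as they close: fully open they stand 13 mm farther back than shut.
Start: joints at [-1.345, 0.469, -0.049, 1.532, 0.024, 1.141, -0.082], TCP at [170.092, 653.239, 192.835] pointing down, gripper open.
Joint ranges: [-2.59, 2.59], [-0.33, 1.99], [-1.39, 1.29], [0.1, 2.45], [-1.04, 4.18], [0.21, 1.99], [-2.66, 2.66]. Speed limits (rad/s): [2.57, 2.57, 3.14, 3.14, 3.14, 3.14, 3.14].

INTERFACE

Orientations are given as a unit quaternion [x, y, z, w].
In Python, from plant import status, vision, order gives the robot as it stands.
- The arm moves only by the shell command python3 -m creep 'ROWS' [FORCE]. ROWS is text: rows parted by semicolons, each of 7 numbers parted by spaces: the opening, from -1 (shut) to 1 (fully open), so that 0 is half open, then the shift along the tool's x, y, z normalised to -1 to 1, where 1 is 50 cm, then the turn, a rotation vector about the tool's x, y, z normalised to -1 to 1, where 1 is pi rad. A call has 1 to 8 rows; each row shifts and turns the commanded pose from where the row before left it, along the tool's axes as they then stand; what a row does not reach is not made up. A row lasts 1/8 s, in which the tool goes at most 62.5 mm and 10.7 degrees, less where a joint would pass 70% of its speed; a pose out of reach is approached as far as the arm can. A call with a number of a shift or a turn outside -1 to 1 is refused whole. A call with a gripper value outside its range is refused whole. The fingers move at their own pace and stop on an object; FORCE is the grip in N (left out, the last holds). Time passes only in rows, so rows that do not move let the fingers close. It gives the time, the measured TCP pose, the force, the opening and the grip force at its end, in the units of the state.
- status.read_state(): the state, without advancing time (a new reading comes with each control period).
- vision.get_image(name): name is "side" or "top"; returns the picture (480x640x3 uint8, red, green, blue); there is no depth.
- vision.camera_model(name): a dict with "camera_matrix" (3x3 intrinsics, pixels), "R" (3x3) and "t" (3): a world point X has camera coordinates R X + t. Camera axes: x right, y down, z forward; pixel columns grow to the right and rows downward; lengths in mm; the calibration is good to about 2 mm. A picture is of the moment at which its call begins. camera_model takes no time and is no camera call.
- order.hand_in(): hands the job in; it is judged then, once.
The state is a dict: "t": time; "joint_pos": joint angles; "qvel": joint speeds; "joint_torque": joint torques, N m; "tool_pos": TCP position; "eef_rot": TCP orientation; "ft_force": force on the tool from outside, world axes, zero at the start; "wrist_torque": the same for the moment, N m; "width": finger opening in mm; "grip_force": force on a finger pad.
Only numpy, scipy, OpenCV 4.12 (cv2) and the standard library are available. Lean on these libraries where they do the work, as an engineer would, in place of code of your own. Each camera call takes 0.05 s, during which the arm holds its last target. There are 200 camera calls.

TASK

Put the chrome torch away: lay it lengthwise, flat on the floor of the open compartment in the foot of the key cabinet, without dropping it in, and let go. Then slide the flat wooden cover over it, fully home under the key cabinet. Leave the dish, the battery box and the glasses case where they are.

Things in the scene. Friction and masses are not known exactly. Their poses are not given: they have to be found in the camera images.
- unit: White MDF key cabinet on a foot, screwed down. Origin on the work surface below the middle of the cabinet's front edge; z up, x along its width, y out of its front, so -y goes in under the cabinet. The foot spans x -105..105, y -95..340 mm. Side rails (|x| over 88 mm) and a front deck (y 165..340) are 66 mm high; the open cover goes in under that deck.
- compartment_floor (a point): Middle of the floor of the open-topped compartment in the unit's foot (unit x 0, y 84, z 10 mm); axes as the unit. The compartment spans unit x -85..85 and y 34..134 mm; its walls are 49 mm high above the work surface. The cover closes it from the +y side.
- cabinet_edge (a point): Middle of the lower front edge of the overhanging key cabinet (unit x 0, y 0, z 200 mm); axes as the unit. The cabinet fills unit x -120..120, y -80..0, z 200..420 mm; the gap below it is free back to a stop at y -38 mm. Its door stands open: a 12 mm panel of the same height from unit x 121, y 1 to x 332, y 90 mm.
- cover (a joint): How far the flat wooden cover is open, in m: 0 = fully home at its stop (closed), 0.165 = fully open. It slides along the unit's y; pushing it to -y closes it. Starts 0.145 to 0.165 open. It stays where left; sliding takes about 3 N. At opening q its leading edge is at unit y = q - 31 mm. It is 6 mm thick, 186 mm wide, its top 56 mm high.
- handle_top (a point): Middle of the top of the cover's handle, an upright wooden block 40 mm along unit x, 20 mm along y, 36 mm tall, top 92 mm above the work surface; axes as the unit. At opening q it is at unit x 0, y = q - 17 mm. Closed, it is 17 mm in under the cabinet, so a gripper pointing straight down hits the cabinet: lean it 30 to 45 degrees, upper end towards +y.
- torch: Chrome torch lying on the work surface, 150 mm long, 0.2 kg: a round barrel 28 mm in diameter (x -60..31 mm) between a hexagonal tail (x -75..-60) and a hexagonal head (x 31..75), both 32 mm across flats, so that it does not roll. Its origin is under its middle, 16 mm below its axis as it first lies; x runs along it to the head.
- torch_mid (a point): Middle of the torch, on its axis, 16 mm above what it lies on; its axes are those of the torch.
- dish: Terracotta dish, 110 mm in diameter, 32 mm high; bystander. Origin under its middle.
- battery_box: Yellow plastic round battery box with screw lid, 72 mm in diameter, 90 mm high; bystander. Origin under its middle.
- glasses_case: Black glasses case, 155 x 60 x 38 mm; bystander. Origin under its middle, x along it.
Mind the look-alikes: they are no part of the job. Several things look just like the torch: the one meant starts farthest to the robot's right.

How it is judged (in metres and radians):
On the way:
1. the torch lies on the compartment's floor, let go, with the cover still open (z of torch_mid in the frame of unit between 0.015 and 0.036 m and x of torch_mid in the frame of unit between -0.03 and 0.03 m and y of torch_mid in the frame of unit between 0.041 and 0.127 m and contact force between torch and the fingers below 0.3 N and value of joint cover above 0.06 m), for 0.2 s.
At the end, for the whole second after the job is handed in: The cover is home to within 5 mm of its stop; the torch lies at rest flat on the compartment's floor beneath it (its axis less than 26 mm above that floor); the dish, battery box and glasses case are within 25 mm of where they stood (value of joint cover below 0.005 m and z of torch_mid in the frame of unit between 0.015 and 0.036 m and x of torch_mid in the frame of unit between -0.03 and 0.03 m and y of torch_mid in the frame of unit between 0.041 and 0.127 m and linear speed of torch below 0.02 m/s and distance of each of dish, battery_box, glasses_case from where it was at the start of the episode below 0.025 m); the robot touches nothing.
It fails at once if the torch is dropped (falls free faster than 0.8 m/s, a drop of over 30 mm) (contact force between torch and the fingers below 0.1 N and linear speed of torch above 0.8 m/s).
It fails at once if a bystander is pushed away by more than 25 mm (distance of any of dish, battery_box, glasses_case from where it was at the start of the episode above 0.025 m).
It also fails if it takes over 48 s, if anything falls off the work surface, if the arm or the gripper's body presses on something with over 40 N, if the wrist force passes 120 N, or if a joint passes its speed limit or range.

## Working session

There is one attempt and no reset: what is moved stays moved. The work goes in short steps, Python scripts to look and compute and a shell command to move; the robot and the scene stay as the last step left them, time stands still between calls to the robot, and variables do not carry over. Pictures are saved under pics/ and viewed, at most 10 in all, crops included, and the job is handed in when it is done.

```bash
mkdir -p pics; ls; python3 - <<'E'
from plant import status,vision
import cv2,json
for n in("side","top"):
    im=vision.get_image(n); cv2.imwrite(f"pics/{n}0.png",im[:,:,::-1])
    m=vision.camera_model(n); print(n,{k:v.tolist() if hasattr(v,'tolist') else v for k,v in m.items()})
s=status.read_state(); print(s)
E
```

```text
pics
side {'camera_matrix': [[525.8856861209096, 0.0, 320.8229137135245], [0.0, 525.8856861209096, 247.00190470734648], [0.0, 0.0, 1.0]], 'R': [[-0.9960786839925703, -0.08846920558739046, -0.0006745060163970974], [-0.06471743306027054, 0.7338123845742668, -0.6762625511615425], [0.060323371538065704, -0.6735670596964825, -0.7366603742146823]], 't': [515.5090546663399, 40.5241346739267, 1550.7437831121977]}
top {'camera_matrix': [[439.64291752627406, 0.0, 313.83932502192164], [0.0, 439.64291752627406, 238.77593506276534], [0.0, 0.0, 1.0]], 'R': [[0.08388076424531839, -0.9964637777252985, 0.00489459610673747], [-0.9717514356607188, -0.08288592977185012, -0.22097300725922947], [0.22059729073801623, 0.013779053932788938, -0.975267641722909]], 't': [89.42660954141877, 568.6446695300309, 943.4811590275286]}
{'t': 0.1, 'joint_pos': array([-1.34490639,  0.46935603, -0.0485747 ,  1.53358236,  0.02411812,
        1.14099981, -0.08228081]), 'qvel': array([ 0.00061622, -0.00135629, -0.00042793, -0.00193761,  0.00093232,
       -0.00122942, -0.00050335]), 'joint_torque': array([ 1.21240562e-03, -5.11510241e+01, -4.66637139e-02, -2.38388425e+01,
        1.08378689e-02,  4.36417147e-03, -1.08693257e-05]), 'tool_pos': array([169.98507163, 652.63012544, 191.8662242 ]), 'eef_rot': array([ 1.27031821e-01,  9.91898252e-01, -8.77068839e-04, -6.83757769e-05]), 'ft_force': array([ 0.16993575, -0.16941719, -0.37632875]), 'wrist_torque': array([ 0.0192145 , -0.0112777 ,  0.04475651]), 'grip_force': 0.0, 'width': 85.48908140103313}
```

View pics/top0.png

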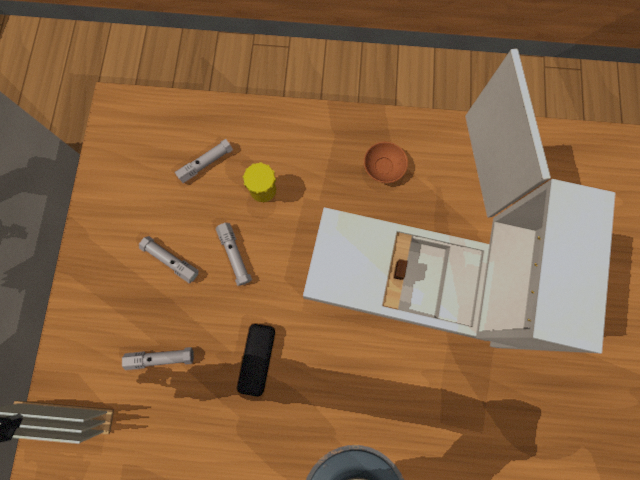

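View pics/side0.png

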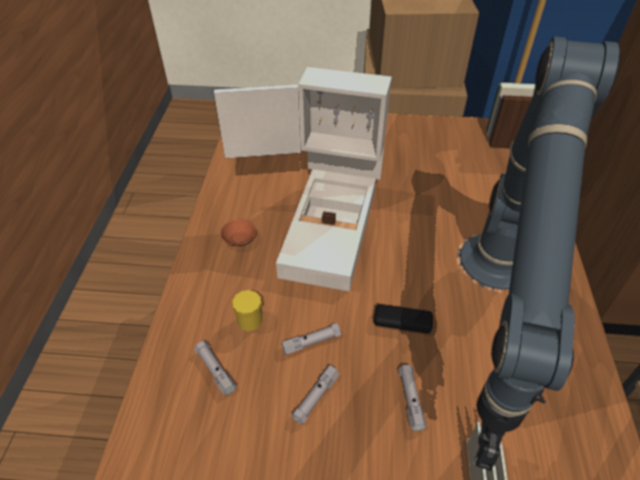

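The top view shows four torches, at (204,161), (167,259), (233,253) and (157,358). Image right in this view is the robot's right (-y), so the one at (233,253) fits the description. I'll confirm it with coordinates and an enlarged crop. The deck corners are near (323,211) and (306,297).

```bash
cat > h.py <<'E'
import numpy as np, cv2
from plant import status,vision
from scipy.spatial.transform import Rotation as R
def ray(n,px,z):
    m=vision.camera_model(n);K=np.array(m["camera_matrix"]);A=np.array(m["R"]);t=np.array(m["t"])
    d=A.T@np.linalg.solve(K,[px[0],px[1],1]);c=-A.T@t
    return c+d*(z-c[2])/d[2]
def proj(n,X):
    m=vision.camera_model(n);K=np.array(m["camera_matrix"])
    p=K@(np.array(m["R"])@np.array(X,float)+np.array(m["t"]));return p[:2]/p[2]
E
python3 - <<'E'
from h import *
for p in[(204,161),(167,259),(233,253),(157,358)]: print(p,ray("top",p,16).round())
im=cv2.imread("pics/top0.png");
a=cv2.resize(im[200:300,200:300],(400,400),interpolation=cv2.INTER_CUBIC)
b=cv2.resize(im[190:350,295:495],None,fx=2.0,fy=2.0,interpolation=cv2.INTER_CUBIC)
c=np.zeros((400,800,3),np.uint8);c[:,:400]=a;c[:320,400:]=b
cv2.imwrite("pics/c1.png",c)
s=cv2.imread("pics/side0.png")[160:360,230:430]
cv2.imwrite("pics/c2.png",cv2.resize(s,None,fx=3,fy=3,interpolation=cv2.INTER_CUBIC))
E
```

```text
(204, 161) [745. 428.  16.]
(167, 259) [491. 481.  16.]
(233, 253) [519. 327.  16.]
(157, 358) [265. 467.  16.]
```

View pics/c1.png

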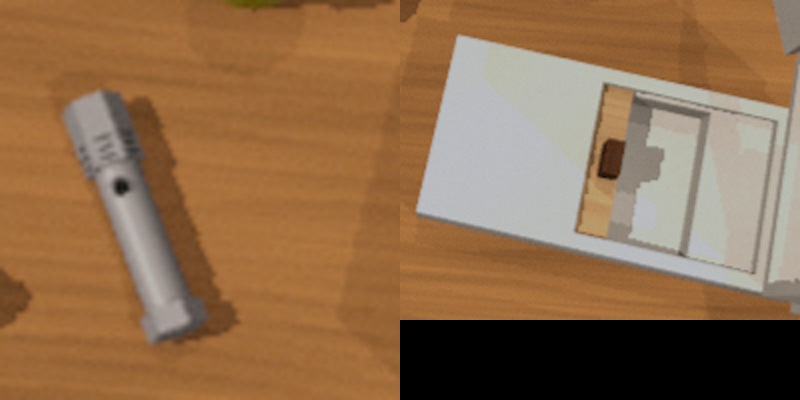

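View pics/c2.png

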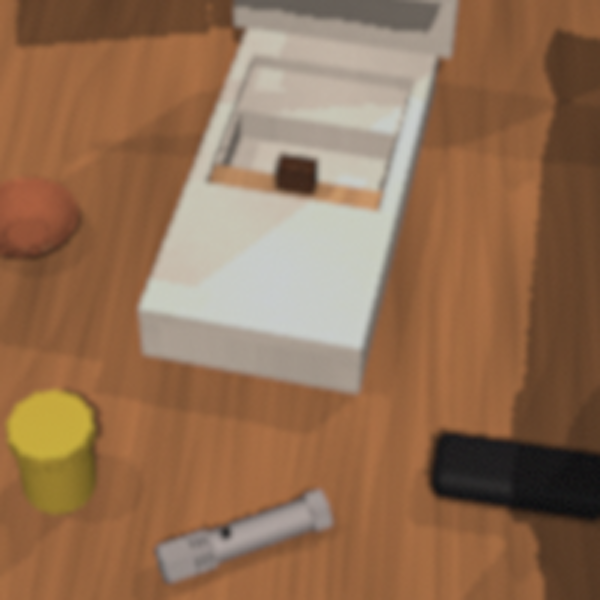

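The crop confirms the torch: four look-alikes lie at world y 428, 481, 327 and 467, and (233,253) has the smallest y (327), so it is the farthest right. In the enlarged top crop its head end is at about (223,225) and its tail end at about (244,283). Next I fit the poses.

```bash
python3 - <<'E'
from h import *
from scipy.optimize import least_squares
h=ray("top",(222.8,224.8),16);t=ray("top",(244,282.8),16)
hs=ray("side",(287.3,347.3),16);ts=ray("side",(337.3,330),16)
for a,b in((h,t),(hs,ts)): print("torch",a.round(),b.round(),((a+b)/2).round(1),np.linalg.norm(a-b).round(1),np.degrees(np.arctan2(*(a-b)[1::-1])).round(1))
obs=[("top",(324,208),(105,340,66)),("top",(303.5,296),(-105,340,66)),("top",(397,232),(88,165,66)),("top",(383.5,306),(-88,165,66)),
("side",(277,262.3),(105,340,66)),("side",(350.3,275.7),(-105,340,66)),("side",(277.7,277.3),(105,340,0)),("side",(349.3,290),(-105,340,0)),("side",(299,220),(88,165,66)),("side",(357.3,229),(-88,165,66))]
def W(p,X):
    c,s=np.cos(p[2]),np.sin(p[2]);return np.array([p[0]+c*X[0]-s*X[1],p[1]+s*X[0]+c*X[1],X[2]])
f=lambda p:np.concatenate([proj(n,W(p,X))-np.array(u) for n,u,X in obs])
r=least_squares(f,[500,-200,-.1],loss="soft_l1");p=r.x
print("unit",p[:2].round(1),np.degrees(p[2]).round(2));print(f(p).reshape(-1,2).round(1).tolist())
c,s=np.cos(p[2]),np.sin(p[2])
inv=lambda X:(np.array([[c,s],[-s,c]])@(X[:2]-p[:2])).round(1)
print("lead edge",inv(ray("top",(412,237.5),56)),inv(ray("top",(399,309),56)),"handle",inv(ray("top",(401.5,269),92)))
print("comp",W(p,(0,84,0)).round(1),"closed handle",W(p,(0,-17,92)).round(1))
for n,px in(("dish",(386,160)),("box",(262,180)),("case",(256,360))): print(n,ray("top",px,30).round())
for k in((34,85),(134,85),(34,-85),(134,-85)): print(k,proj("top",W(p,(k[1],k[0],49))).round(1))
np.save("unit.npy",p)
q=R.from_quat(status.read_state()["eef_rot"]).as_matrix();print(q.round(3))
E
```

```text
torch [586. 360.  16.] [450. 292.  16.] [518. 326.  16.] 151.2 26.6
torch [571. 356.  16.] [448. 293.  16.] [509.8 324.9  16. ] 138.0 27.2
unit [ 480.7 -203.3] -8.01
[[0.4, 0.6], [0.3, 1.3], [0.2, -0.1], [-0.7, 1.4], [-1.1, -0.1], [-0.0, -0.3], [-0.3, -0.0], [0.0, 0.3], [-1.1, 0.1], [-1.4, 0.5]]
lead edge [ 85.3 127.8] [-82.4 127.7] handle [  0.4 144.3]
comp [ 492.4 -120.1    0. ] closed handle [ 478.4 -220.1   92. ]
dish [781. -23.  30.]
box [702. 276.  30.]
case [280. 243.  30.]
(34, 85) [451.2 247.1]
(134, 85) [408.7 237.7]
(34, -85) [439.4 319.8]
(134, -85) [395.4 309.7]
[[-0.968  0.252 -0.   ]
 [ 0.252  0.968 -0.002]
 [-0.    -0.002 -1.   ]]
```

Unit pose: (480.7, -203.3), yaw -8.0°. Cover q is about 0.16. The torch is at about (516,326), yaw 26.8°. First I turn the tool, then travel over the torch.

```bash
python3 -m creep '1 0 0 0 0 0 -0.046; 1 0 0 0 0 0 -0.046; 1 0 0 0 0 0 -0.046; 1 0 0 0 0 0 -0.046; 1 0 0 0 0 0 -0.046; 1 -0.032 -0.09 0 0 0 0; 1 -0.032 -0.09 0 0 0 0; 1 -0.032 -0.09 0 0 0 0' 40; python3 -m creep '1 -0.032 -0.09 0 0 0 0; 1 -0.032 -0.09 0 0 0 0; 1 -0.032 -0.09 0 0 0 0; 1 -0.032 -0.09 0 0 0 0; 1 -0.032 -0.09 0 0 0 0; 1 -0.032 -0.09 0.06 0 0 0;1 -0.032 -0.09 0.06 0 0 0; 1 0 0 0.08 0 0 0'
cat >> h.py <<'E'
def go(pos,yaw_x,lean=0):
    "shift (tool axes, units of 500mm) and turn (units of pi) to reach pos with tool x at yaw_x deg, lean about tool x"
    s=status.read_state();A=R.from_quat(s["eef_rot"]);a=np.radians(yaw_x)
    x=np.array([np.cos(a),np.sin(a),0]);z=np.array([0,0,-1.]);y=np.cross(z,x)
    T=R.from_matrix(np.c_[x,y,z])*R.from_rotvec([np.radians(lean),0,0])
    print("t",s["t"].__round__(2),"pos",s["tool_pos"].round(1),"w",round(s["width"],1),"grip",round(s["grip_force"],1),"F",s["ft_force"].round(1))
    print("q",s["joint_pos"].round(2))
    print("shift",(A.inv().apply(np.array(pos)-s["tool_pos"])/500).round(4),"turn",((A.inv()*T).as_rotvec()/np.pi).round(4))
    return T
def U(x,y,z):
    p=np.load("unit.npy");c,s=np.cos(p[2]),np.sin(p[2]);return np.array([p[0]+c*x-s*y,p[1]+s*x+c*y,z])
E
python3 - <<'E'
from h import *
go((516,326,90),206.8)
im=vision.get_image("top")[:,:,::-1][150:350,140:340];cv2.imwrite("pics/t1.png",cv2.resize(im,None,fx=3,fy=3,interpolation=cv2.INTER_CUBIC))
E
```

```text
t: 1.1
tool_pos: [274.7, 553.0, 192.3]
eef_rot: [-0.232, 0.973, -0.0, -0.0]
ft_force: [0.9, 0.1, 0.8]
width: 85.2
grip_force: 0.0
t: 2.1
tool_pos: [520.1, 319.0, 92.2]
eef_rot: [-0.228, 0.974, -0.001, 0.001]
ft_force: [-0.0, 0.2, -0.3]
width: 85.7
grip_force: 0.0
t 2.1 pos [520.1 319.   92.2] w 85.7 grip 0.0 F [-0.   0.2 -0.3]
q [-0.58  0.46 -0.06  1.79  0.04  0.88  1.38]
shift [0.0012 0.0162 0.0043] turn [-0.0009  0.0007 -0.0027]
```

```bash
python3 -m creep '1 0.001 0.016 0 0 0 -0.003; 1 0 0 0.05 0 0 0; 1 0 0 0.06 0 0 0; 1 0 0 0.04 0 0 0; 1 0 0 0.02 0 0 0; 1 0 0 0 0 0 0'; python3 - <<'E'
from h import *
go((516,326,6),206.8)
im=vision.get_image("top")[:,:,::-1][180:320,160:300];a=cv2.resize(im,(400,400),interpolation=cv2.INTER_CUBIC)
im=vision.get_image("side")[:,:,::-1][270:410,240:380];b=cv2.resize(im,(400,400),interpolation=cv2.INTER_CUBIC)
cv2.imwrite("pics/t2.png",np.hstack([a,b]))
E
```

```text
t: 2.9
tool_pos: [511.6, 332.0, 8.6]
eef_rot: [-0.237, 0.971, 0.0, 0.0]
ft_force: [-0.0, -0.1, 0.1]
width: 85.5
grip_force: 0.0
t 2.9 pos [511.6 332.    8.6] w 85.5 grip 0.0 F [-0.  -0.1  0.1]
q [-0.6   0.57 -0.06  1.85  0.05  0.72  1.36]
shift [-0.0022 -0.0146  0.0052] turn [0.0002 0.0003 0.0035]
```

View pics/t2.png

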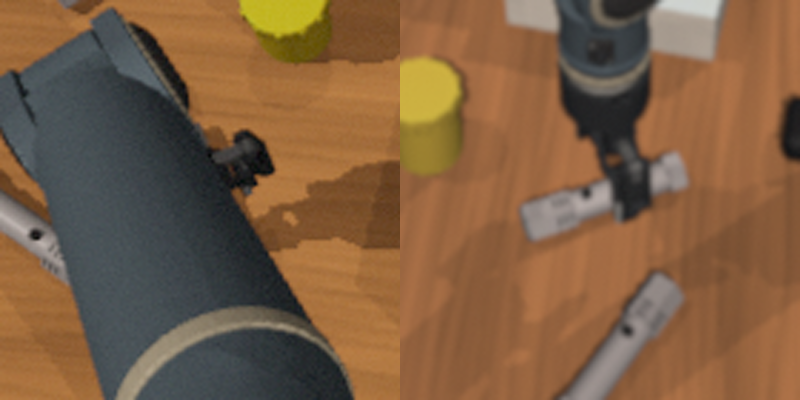

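The side crop shows the fingers straddling the barrel around (620,180), near the middle of the torch. I centre the fingers, then close.

```bash
python3 -m creep '1 -0.002 -0.014 0.004 0 0 0.003; 1 0 0 0 0 0 0; -1 0 0 0 0 0 0; -1 0 0 0 0 0 0; -1 0 0 0 0 0 0; -1 0 0 0 0 0 0; -1 0 0 0 0 0 0; -1 0 0 0 0 0 0' 40;  python3 -m creep '-1 0 0 0 0 0 0;-1 0 0 0 0 0 0; -1 0 0 -0.04 0 0 0; -1 0 0 -0.06 0 0 0; -1 0 0 -0.08 0 0 0; -1 0 0 -0.08 0 0 0; -1 0 0 0 0 0 0; -1 0 0 0 0 0 0'; python3 - <<'E'
from h import *
go(U(0,78,140),172)
E
```

```text
t: 4.0
tool_pos: [515.8, 324.9, 5.8]
eef_rot: [-0.232, 0.973, 0.0, -0.0]
ft_force: [-0.5, -0.3, -0.7]
width: 0.3
grip_force: 0.0
t: 5.0
tool_pos: [515.4, 324.5, 135.3]
eef_rot: [-0.232, 0.973, -0.0, -0.0]
ft_force: [-0.5, -0.0, 0.1]
width: 0.0
grip_force: 0.0
t 5.0 pos [515.4 324.5 135.3] w 0.0 grip 0.0 F [-0.5 -0.   0.1]
q [-0.58  0.42 -0.07  1.76  0.03  0.97  1.38]
shift [ 0.4488 -0.7829 -0.0089] turn [-1.000e-04 -3.000e-04  1.933e-01]
```

The gripper closed on nothing, so I look again.

```bash
python3 - <<'E'
from h import *
im=vision.get_image("top")[:,:,::-1][180:320,160:300];a=cv2.resize(im,(400,400),interpolation=cv2.INTER_CUBIC)
im=vision.get_image("side")[:,:,::-1][270:410,240:380];b=cv2.resize(im,(400,400),interpolation=cv2.INTER_CUBIC)
cv2.imwrite("pics/t3.png",np.hstack([a,b]))
for n in("top","side"): print(n,proj(n,(516,326,6)),proj(n,status.read_state()["tool_pos"]))
E
```

```text
top [233.85516969 254.96117606] [224.16609524 244.28382539]
side [310.24509371 340.83988833] [309.91817479 311.15985553]
```

View pics/t3.png

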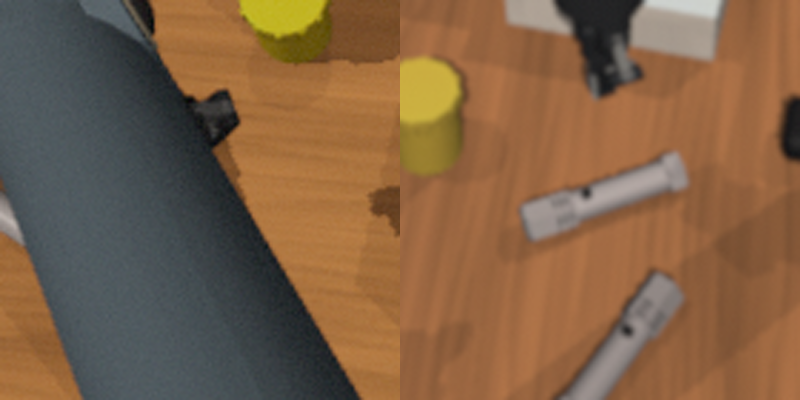

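```bash
python3 - <<'E'
from h import *
for n in("top","side"):
  for z in (0,54,73): print(n,"start",z,proj(n,(170,652.6,192+z)).round(1),"now",proj(n,(515.4,324.5,135+z)).round(1))
# combine tip px seen: triangulate
from scipy.optimize import least_squares
print(status.read_state())
a=cv2.imread("pics/side0.png")[400:480,440:540];b=cv2.imread("pics/top0.png")[380:480,0:130]
t2=vision.get_image("top")[:,:,::-1][190:290,190:290];s2=vision.get_image("side")[:,:,::-1][270:370,260:360]
r=lambda i:cv2.resize(i,(400,300 ),interpolation=cv2.INTER_CUBIC) 
cv2.imwrite("pics/d.png",np.vstack([np.hstack([r(a),r(b)]),np.hstack([r(t2),r(s2)])]))
E
```

```text
top start 0 [ 15.  406.9] now [224. 244.]
top start 54 [ -5.8 411.7] now [218.7 238.3]
top start 73 [-13.9 413.5] now [216.7 236.2]
side start 0 [475.5 450.1] now [309.7 311.1]
side start 54 [482.1 438.3] now [309.3 297.5]
side start 73 [484.5 433.9] now [309.2 292.5]
{'t': 5.1, 'joint_pos': array([-0.58201466,  0.41846033, -0.06520895,  1.75660087,  0.03196397,
        0.97033103,  1.37887743]), 'qvel': array([ 0.00032197,  0.00531537, -0.00102925, -0.00011177,  0.00105748,
        0.00120155,  0.00121537]), 'joint_torque': array([ 1.03823029e-02, -4.67080915e+01, -2.10144944e-01, -2.18396419e+01,
        1.02068234e-02, -6.01339289e-04, -9.72461817e-05]), 'tool_pos': array([514.97352645, 324.22501673, 134.34665891]), 'eef_rot': array([-2.31787474e-01,  9.72765462e-01, -4.98406028e-04, -1.29393865e-03]), 'ft_force': array([ 0.48478131, -0.37816834, -0.78685288]), 'wrist_torque': array([ 0.0331672 ,  0.03076475, -0.00575576]), 'grip_force': 0.0, 'width': -0.19843728871078817}
```

View pics/d.png

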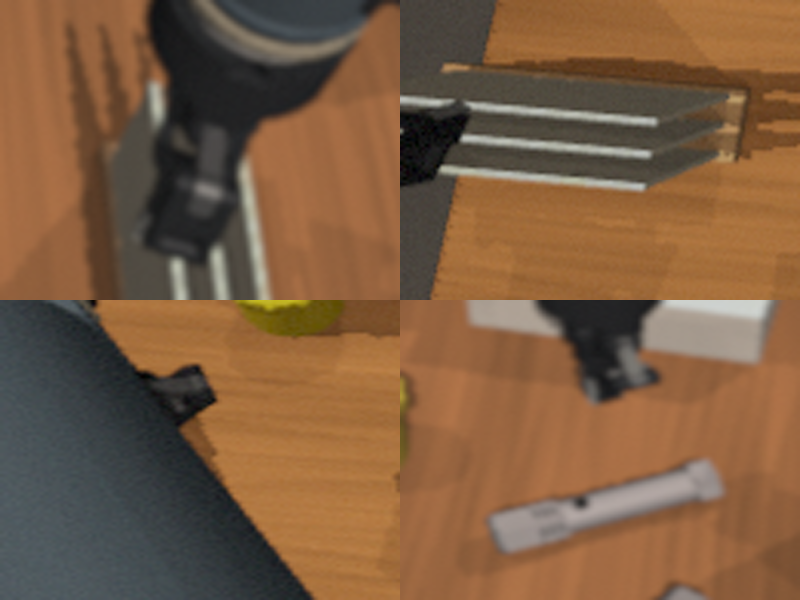

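```bash
python3 - <<'E'
from h import *
print("start near tip", proj("side",(180.7,693.7,205)), "obs 484.5,468.5")
ty=np.array([-.451,.893,0])
print("t2 near",proj("side",np.array([511.6,332,21.6])+42*ty),"obs 320.5,345","far",proj("side",np.array([511.6,332,21.6])-42*ty),"obs ~ (313,322)")
print("now",proj("side",(515,324,134.4)),"obs 315.6,302")
E
```

```text
start near tip [473.56914193 469.55955112] obs 484.5,468.5
t2 near [317.6565806  352.99791189] obs 320.5,345 far [305.82778662 326.81231274] obs ~ (313,322)
now [309.91645415 311.06969761] obs 315.6,302
```

The open fingers straddled the torch, yet they closed above it without touching. In every side view the tips also sit about 9 px higher and 6 px to the right of where the reported TCP projects, so the reported tool position looks offset. I'll calibrate by touching the bare table beside the torch with shut fingers.

```bash
python3 -m creep '-1 0 0.06 0 0 0 0; -1 0 0.06 0 0 0 0; -1 0 0 0.08 0 0 0; -1 0 0 0.08 0 0 0; -1 0 0 0.06 0 0 0; -1 0 0 0.03 0 0 0; -1 0 0 0 0 0 0; -1 0 0 0 0 0 0'; for i in 1; do python3 -m creep '-1 0 0 0.008 0 0 0; -1 0 0 0 0 0 0'; done
```

```text
t: 6.2
tool_pos: [489.6, 379.1, 11.9]
eef_rot: [-0.232, 0.973, 0.001, 0.001]
ft_force: [0.7, 0.9, 1.0]
width: 0.3
grip_force: 0.0
t: 6.45
tool_pos: [489.0, 378.6, 7.3]
eef_rot: [-0.232, 0.973, 0.0, 0.0]
ft_force: [-0.3, 0.6, 0.1]
width: -0.1
grip_force: 0.0
```

```bash
python3 -m creep '-1 0 0 0.006 0 0 0; -1 0 0 0.006 0 0 0; -1 0 0 0 0 0 0'; python3 -m creep '-1 0 0 0.006 0 0 0; -1 0 0 0 0 0 0';  python3 - <<'E'
from h import *
print(status.read_state()["ft_force"],status.read_state()["tool_pos"])
im=vision.get_image("side")[:,:,::-1][290:390,260:360]
t=vision.get_image("top")[:,:,::-1][180:320,150:290]
cv2.imwrite("pics/e.png",np.hstack([cv2.resize(im,(500,500),interpolation=cv2.INTER_CUBIC),cv2.resize(t,(300,500))]))
E
```

```text
t: 6.82
tool_pos: [488.6, 378.3, 0.4]
eef_rot: [-0.232, 0.973, -0.0, -0.0]
ft_force: [0.3, -0.0, -0.8]
width: -0.2
grip_force: 0.0
t: 7.08
tool_pos: [488.6, 378.3, -2.5]
eef_rot: [-0.232, 0.973, -0.0, -0.0]
ft_force: [-0.1, 0.3, 0.3]
width: 0.3
grip_force: 0.0
[-0.09597171  0.34126326  0.27250705] [488.62261716 378.32477808  -2.49854937]
```

View pics/e.png

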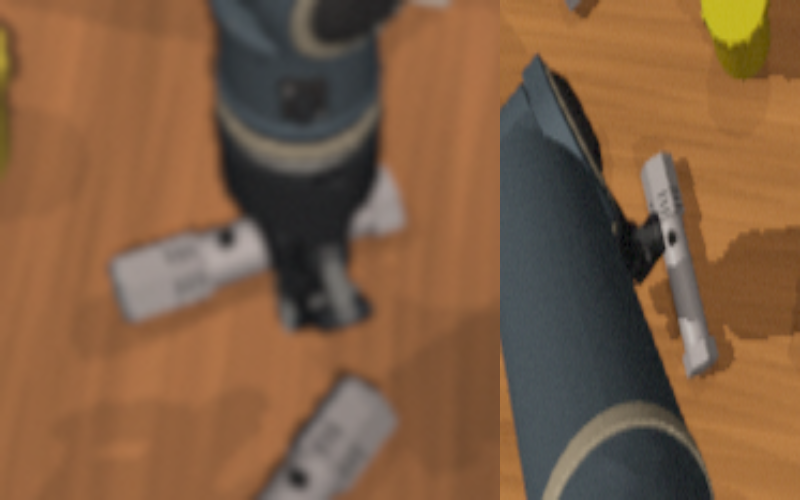

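Reported z is now below 0 with no contact, so the offset is real. I keep probing downward. Tips are at about side px (325,354).

```bash
python3 -m creep '-1 0 0 0.01 0 0 0; -1 0 0 0.01 0 0 0; -1 0 0 0 0 0 0' | head -5;python3 -m creep '-1 0 0 0.008 0 0 0; -1 0 0 0 0 0 0'| grep -E 'pos|ft'
```

```text
t: 7.55
tool_pos: [488.4, 378.1, -12.9]
eef_rot: [-0.232, 0.973, -0.0, -0.001]
ft_force: [0.1, -0.4, -0.4]
width: -0.1
tool_pos: [488.6, 378.3, -16.5]
ft_force: [0.4, -0.6, -1.4]
```

```bash
python3 -m creep '-1 0 0 0.007 0 0 0; -1 0 0 0 0 0 0'| grep -E 'pos|ft';python3 -m creep '-1 0 0 0.007 0 0 0; -1 0 0 0 0 0 0'| grep -E 'pos|ft'
```

```text
tool_pos: [488.6, 378.3, -20.0]
ft_force: [-0.0, 0.0, 0.1]
tool_pos: [488.6, 378.3, -23.5]
ft_force: [-0.9, -0.3, -0.3]
```

```bash
python3 -m creep '-1 0 0 0.006 0 0 0; -1 0 0 0 0 0 0'| grep -E 'pos|ft'
```

```text
tool_pos: [488.6, 378.3, -26.5]
ft_force: [-0.5, -0.1, 0.2]
```

```bash
python3 -m creep '-1 0 0 0.006 0 0 0; -1 0 0 0 0 0 0'| grep -E 'pos|ft'; python3 -m creep '-1 0 0 0.006 0 0 0; -1 0 0 0 0 0 0'| grep -E 'pos|ft'
```

```text
tool_pos: [488.6, 378.3, -29.5]
ft_force: [0.3, 0.3, 0.5]
tool_pos: [488.6, 378.3, -32.5]
ft_force: [-0.1, 0.3, -0.4]
```

```bash
python3 -m creep '-1 0 0 0.006 0 0 0; -1 0 0 0 0 0 0'| grep -E 'pos|ft'
```

```text
tool_pos: [488.6, 378.3, -35.5]
ft_force: [-0.2, 0.1, -0.5]
```

```bash
python3 - <<'E'
from h import *
im=vision.get_image("side").max(2)[300:400,290:350]
ys,xs=np.where(im<55);m=ys.max();print("lowest dark row",m+300,"cols",xs[ys>=m-2].min()+290,xs[ys>=m-2].max()+290)
for r in range(m-6,m+4): print(r+300,im[r,20:55:2])
print(proj("side",(488.6,378.3,-35)),proj("side",(488.6,378.3,0)))
E
python3 -m creep '-1 0 0 0.006 0 0 0; -1 0 0 0 0 0 0'| grep -E 'pos|ft'
```

```text
lowest dark row 386 cols 319 319
380 [145 150 150 131  91 118 130 122 136 133 110 114 130 136 127 127 130 130]
381 [146 151 143 111  95 124 139 135 135 127 107 114 131 136 129 126 130 129]
382 [146 150 130  96  95 130 149 145 133 118 106 123 133 136 131 128 131 130]
383 [146 147 112  89  84 118 150 151 132 109 110 128 134 136 135 129 132 133]
384 [146 142  99  93  65  89 144 152 134 108 115 133 135 137 139 134 136 138]
385 [147 133  94 103  59  61 136 150 135 114 122 135 135 138 141 138 142 142]
386 [146 123  97 114  76  64 134 146 131 119 127 136 135 141 142 140 145 143]
387 [141 109 105 128 110  96 139 142 124 120 131 137 137 145 142 140 145 143]
388 [128  98 115 140 139 130 144 136 119 122 132 136 141 146 144 140 145 144]
389 [110  99 125 146 153 148 143 129 120 127 133 138 144 148 145 140 146 143]
[319.02508069 367.72201424] [318.98074059 360.67908701]
tool_pos: [488.8, 378.5, -38.3]
ft_force: [-0.1, -0.9, 1.0]
```

```bash
python3 -m creep '-1 0 0 0.006 0 0 0; -1 0 0 0 0 0 0'| grep -E 'pos|ft'; python3 - <<'E'
from h import *
im=vision.get_image("side").max(2)[300:375,290:350]
ys,xs=np.where(im<55);m=ys.max()
for r in range(m-8,m+1): k=xs[ys==r]+290; print(r+300,k.min(),k.max())
E
```

```text
tool_pos: [488.9, 378.5, -38.4]
ft_force: [-5.6, -5.2, 19.0]
355 316 323
356 317 323
357 318 321
358 319 321
359 319 332
360 319 325
361 320 325
362 320 325
363 325 325
```

Contact came at reported z = -38, with the tips at side px (322,362). Projecting the table plane there matches x and y to about 5 mm. So the true tip height is reported z + 38, and I redo the grasp with that.

```bash
python3 -m creep '-1 0 0 -0.06 0 0 0; -1 0 0 -0.08 0 0 0; 1 0 0 -0.06 0 0 0; 1 0 0 0 0 0 0; 1 0 0 0 0 0 0; 1 0 0 0 0 0 0' | grep pos; python3 - <<'E'
from h import *
go((518,328,-32),206.8)
E
```

```text
tool_pos: [487.9, 377.7, 57.3]
t 10.65 pos [487.9 377.7  57.3] w 72.1 grip 0.0 F [ 0.5  0.3 -0.1]
q [-0.67  0.52 -0.08  1.8   0.05  0.83  1.27]
shift [-0.0093 -0.1157  0.1786] turn [-0.0002 -0.0009  0.    ]
```

```bash
python3 -m creep '1 -0.005 -0.058 0 0 0 0; 1 -0.004 -0.058 0 0 0 0; 1 0 0 0 0 0 0; 1 0 0 0.05 0 0 0; 1 0 0 0.05 0 0 0; 1 0 0 0.04 0 0 0; 1 0 0 0.02 0 0 0; 1 0 0 0 0 0 0'; python3 - <<'E'
from h import *
go((518,328,-32),206.8)
E
```

```text
t: 11.65
tool_pos: [518.4, 328.8, -21.9]
eef_rot: [-0.232, 0.973, -0.0, -0.001]
ft_force: [-0.3, 1.0, 0.9]
width: 85.2
grip_force: 0.0
t 11.65 pos [518.4 328.8 -21.9] w 85.2 grip 0.0 F [-0.3  1.   0.9]
q [-0.59  0.62 -0.06  1.85  0.06  0.68  1.35]
shift [ 0.0014 -0.001   0.0201] turn [ 0.     -0.0004  0.0001]
```

```bash
python3 -m creep '1 0 0 0.02 0 0 0; 1 0 0 0 0 0 0; -1 0 0 0 0 0 0; -1 0 0 0 0 0 0; -1 0 0 0 0 0 0; -1 0 0 0 0 0 0; -1 0 0 0 0 0 0; -1 0 0 0 0 0 0' 40; python3 - <<'E'
from h import *
go((518,328,-32),206.8)
E
```

```text
t: 12.65
tool_pos: [519.4, 328.8, -30.7]
eef_rot: [-0.232, 0.973, 0.0, 0.0]
ft_force: [-0.5, -0.0, 4.7]
width: 26.4
grip_force: 39.8
t 12.65 pos [519.4 328.8 -30.7] w 26.4 grip 39.8 F [-0.5 -0.   4.7]
q [-0.59  0.64 -0.06  1.85  0.06  0.66  1.35]
shift [ 0.0032 -0.0002  0.0025] turn [ 0.      0.0002 -0.    ]
```

```bash
python3 -m creep '-1 0 0 -0.01 0 0 0; -1 0 0 -0.02 0 0 0; -1 0 0 0 0 0 0; -1 0 0 0 0 0 0' 60; python3 - <<'E'
from h import *
for n,w in (("side",(slice(300,380),slice(260,360))),):
    im=vision.get_image(n); cv2.imwrite("pics/g.png",im[:,:,::-1])
go(U(0,78,120),172)
E
```

```text
t: 13.15
tool_pos: [518.8, 328.7, -16.2]
eef_rot: [-0.232, 0.973, 0.0, -0.0]
ft_force: [-0.3, -0.1, -0.6]
width: 25.8
grip_force: 59.0
t 13.2 pos [518.8 328.6 -16.4] w 25.6 grip 59.0 F [-0.4 -0.4 -1.6]
q [-0.59  0.61 -0.07  1.84  0.06  0.68  1.35]
shift [ 0.4585 -0.787  -0.2726] turn [-0.000e+00 -1.000e-04  1.933e-01]
```

The torch is held: width 26, and the wrist force shows its weight. I lift it, turn it, and travel above the compartment.

```bash
python3 -m creep '-1 0 0 -0.058 0 0 0.0483; -1 0 0 -0.058 0 0 0.0483; -1 0 0 -0.058 0 0 0.0483; -1 0 0 -0.058 0 0 0.0483; -1 0 0 0 0 0 0; -1 0 0 0 0 0 0'; python3 - <<'E'
from h import *
go(U(0,78,100),172)
E
```

```text
t: 13.95
tool_pos: [518.0, 328.3, 98.6]
eef_rot: [0.069, 0.998, -0.001, -0.001]
ft_force: [0.3, 0.3, -1.8]
width: 25.8
grip_force: 59.3
t 13.95 pos [518.  328.3  98.6] w 25.8 grip 59.3 F [ 0.3  0.3 -1.8]
q [-0.71  0.46  0.1   1.78 -0.06  0.9   0.85]
shift [-0.0719 -0.9073 -0.0017] turn [-0.0004 -0.0005  0.0008]
```

```bash
python3 -m creep '-1 -0.0065 -0.05 0 0 0 0; -1 -0.0065 -0.08 0 0 0 0; -1 -0.0065 -0.085 0 0 0 0; -1 -0.0065 -0.085 0 0 0 0; -1 -0.0065 -0.085 0 0 0 0; -1 -0.0065 -0.085 0 0 0 0; -1 -0.0065 -0.085 0 0 0 0; -1 -0.0065 -0.085 0 0 0 0' | grep grip; python3 -m creep '-1 -0.0065 -0.085 0 0 0 0; -1 -0.0065 -0.085 0 0 0 0; -1 -0.007 -0.06 0 0 0 0; -1 0 -0.037 0 0 0 0; -1 0 0 0 0 0 0; -1 0 0 0 0 0 0'; python3 - <<'E'
from h import *
go(U(0,78,100),172)
im=vision.get_image("side")[:,:,::-1][140:260,260:400];cv2.imwrite("pics/p1.png",np.vstack([cv2.resize(im,None,fx=5,fy=5,interpolation=cv2.INTER_CUBIC)]))
cv2.imwrite("pics/p1t.png",vision.get_image("top")[:,:,::-1])
E
```

```text
grip_force: 59.3
t: 15.7
tool_pos: [490.9, -124.9, 99.2]
eef_rot: [0.069, 0.998, 0.0, -0.001]
ft_force: [0.9, 0.3, -1.6]
width: 25.8
grip_force: 59.3
t 15.7 pos [ 490.9 -124.9   99.2] w 25.8 grip 59.3 F [ 0.9  0.3 -1.6]
q [-0.03  0.31  0.24  2.04 -0.1   0.81  1.7 ]
shift [-0.0016 -0.002  -0.0016] turn [ 0.0002 -0.0005  0.0002]
```

View pics/p1.png

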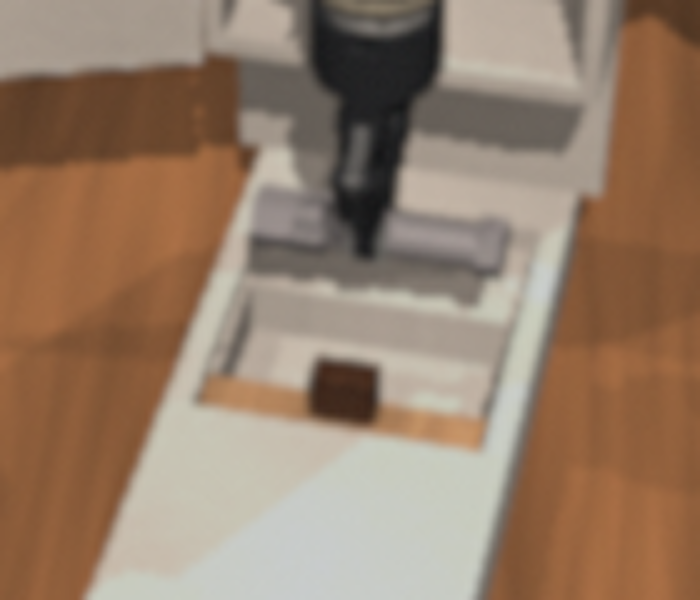

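The side crop shows the torch level and aligned with the compartment, with its head end at about px (311,182) and its tail end at about (361,189). I work out where that puts it.

```bash
python3 - <<'E'
from h import *
p=np.load("unit.npy");c,s=np.cos(p[2]),np.sin(p[2])
inv=lambda X:(np.array([[c,s],[-s,c]])@(X[:2]-p[:2])).round(1)
for z in(110,146):
  a,b=ray("side",(311.2,182.4),z),ray("side",(361,189.4),z); print(z,inv(a),inv(b),inv((a+b)/2),np.linalg.norm(a-b))
print("finger tip obs px (332.5,190)", inv(ray("side",(332.5,190),138)),"expected tip px",proj("side",(490.9,-124.9,137)))
print("rear wall top y34 & rim px:",[((proj("side",U(x,y,49))-[260,140])*5).round() for x,y in((85,34),(-85,34),(85,134),(-85,134))])
print("lead",[((proj("side",U(x,y,z))-[260,140])*5).round() for x,y,z in((88,128,56),(-88,128,56),(0,152,92))])
E
```

```text
110 [77.5 38.7] [-77.9  36.2] [-0.2 37.4] 155.38817664021136
146 [66.9 79.6] [-83.1  77.2] [-8.1 78.4] 150.11146043302904
finger tip obs px (332.5,190) [-0.3 89.7] expected tip px [333.43270886 187.95882897]
rear wall top y34 & rim px: [array([248., 279.]), array([511., 320.]), array([208., 386.]), array([482., 431.])]
lead [array([206., 370.]), array([490., 416.]), array([338., 377.])]
```

```bash
python3 -m creep '-1 -0.017 0.003 0 0 0 0; -1 0 0 0.06 0 0 0; -1 0 0 0.07 0 0 0; -1 0 0 0.05 0 0 0; -1 0 0 0.03 0 0 0; -1 0 0 0.015 0 0 0; -1 0 0 0 0 0 0; -1 0 0 0 0 0 0'; python3 - <<'E'
from h import *
go(U(8,79,-21),172)
E
```

```text
t: 16.8
tool_pos: [501.1, -125.1, -12.0]
eef_rot: [0.069, 0.998, 0.0, 0.001]
ft_force: [-0.3, -0.1, -2.0]
width: 25.4
grip_force: 59.6
t 16.8 pos [ 501.1 -125.1  -12. ] w 25.4 grip 59.6 F [-0.3 -0.1 -2. ]
q [ 0.01  0.5   0.19  2.09 -0.17  0.57  1.76]
shift [ 0.0027 -0.0024  0.0181] turn [0.0001 0.0005 0.0002]
```

```bash
python3 -m creep '-1 0 0 0.01 0 0 0; -1 0 0 0 0 0 0' | grep -E "pos|ft"; python3 -m creep '-1 0 0 0.005 0 0 0; -1 0 0 0 0 0 0'| grep -E "pos|ft"
```

```text
tool_pos: [500.6, -126.0, -17.5]
ft_force: [0.9, -3.0, -1.3]
tool_pos: [500.5, -125.5, -20.3]
ft_force: [1.3, -2.8, -0.4]
```

```bash
python3 -m creep '-1 0 0 0.004 0 0 0; -1 0 0 0 0 0 0' | grep -E "pos|ft"
```

```text
tool_pos: [500.5, -125.4, -20.7]
ft_force: [-4.2, -1.6, 14.5]
```

The torch touches the floor at the predicted height. I release half open, then rise.

```bash
python3 -m creep '-0.2 0 0 -0.002 0 0 0; 0 0 0 0 0 0 0; 0 0 0 0 0 0 0; 0 0 0 0 0 0 0; 0 0 0 0 0 0 0; 0 0 0 0 0 0 0'; python3 -m creep '0 0 0 -0.02 0 0 0; 0 0 0 -0.04 0 0 0; 0 0 0 -0.08 0 0 0; 0 0 0 -0.08 0 0 0; 0 0 0 -0.06 0 0 0; 0 0 0 0 0 0 0; 0 0 0 0 0 0 0'; python3 - <<'E'
from h import *
go(U(0,190,142),172,35)
im=vision.get_image("side");cv2.imwrite("pics/r.png",im[:,:,::-1])
E
```

```text
t: 18.3
tool_pos: [500.4, -125.1, -21.3]
eef_rot: [0.07, 0.998, 0.0, 0.0]
ft_force: [-0.2, -2.2, 1.6]
width: 42.7
grip_force: 0.0
t: 19.18
tool_pos: [499.6, -124.3, 118.2]
eef_rot: [0.069, 0.998, 0.0, -0.001]
ft_force: [0.1, -0.0, 0.1]
width: 42.6
grip_force: 0.0
t 19.18 pos [ 499.6 -124.3  118.2] w 42.6 grip 0.0 F [ 0.1 -0.   0.1]
q [-0.04  0.3   0.25  2.   -0.1   0.86  1.69]
shift [ 0.0151  0.2183 -0.0474] turn [ 0.1946 -0.0003  0.0006]
```

```bash
python3 -m creep '-1 0.005 0.08 -0.02 0 0 0; -1 0.005 0.09 -0.02 0 0 0; -1 0.005 0.09 0 0 0 0; -1 0 0 0 0.0486 0 0; -1 0 0 0 0.0486 0 0; -1 0 0 0 0.0486 0 0; -1 0 0 0 0.0486 0 0; -1 0 0 0 0 0 0'; python3 -m creep '-1 0 0 0 0 0 0'>/dev/null; python3 - <<'E'
from h import *
go(U(0,200,60),172,35)
im=vision.get_image("side")[:,:,::-1];r=cv2.imread("pics/r.png")
f=lambda i:cv2.resize(i[140:280,270:390],(400,467),interpolation=cv2.INTER_CUBIC)
cv2.imwrite("pics/v.png",np.hstack([f(r),f(im)]))
E
```

```text
t: 20.23
tool_pos: [509.9, 8.1, 135.7]
eef_rot: [0.062, 0.951, -0.301, -0.023]
ft_force: [-0.8, 0.1, 0.2]
width: -0.3
grip_force: 0.0
t 20.35 pos [510.4   3.5 138.4] w -0.2 grip 0.0 F [-0.2  0.3 -0. ]
q [-0.64  0.44  0.28  1.91  0.44  1.17  0.81]
shift [0.0009 0.0754 0.1386] turn [-0.     -0.0005 -0.    ]
```

View pics/v.png

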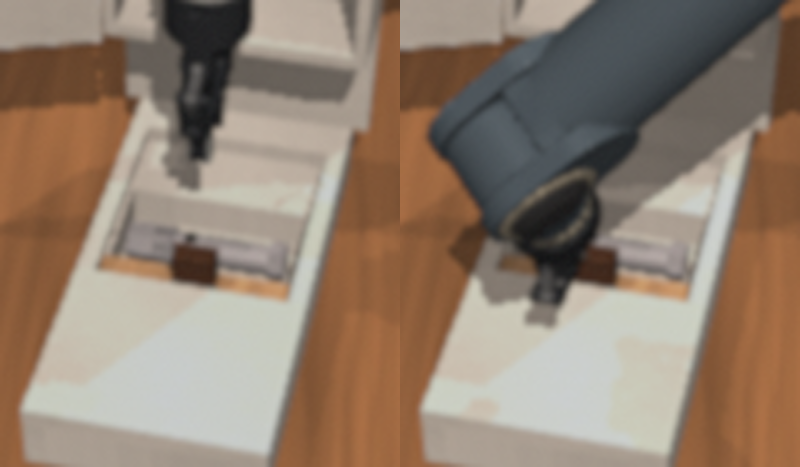

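The left crop shows the torch lying flat in the compartment, let go, with the cover open. In the right crop the leaned tip is at px (313.5,231.5) and the handle at (329,219). I test the two offset models against that.

```bash
python3 - <<'E'
from h import *
s=status.read_state();P=s["tool_pos"];z=R.from_quat(s["eef_rot"]).apply([0,0,1])
print("H1",proj("side",P+[0,0,38]),"H2",proj("side",P-38*z),"raw",proj("side",P))
p=np.load("unit.npy");c,q=np.cos(p[2]),np.sin(p[2])
inv=lambda X:(np.array([[c,q],[-q,c]])@(X[:2]-p[:2])).round(1)
print(inv(P),inv(P-38*z),z.round(3)); print("obs",[(zz,inv(ray("side",(313.5,231.5),zz))) for zz in(140,170,176)])
E
```

```text
H1 [323.23206228 207.07088578] H2 [321.42719362 214.21325681] raw [323.19553509 216.9756559 ]
[  0.8 208.3] [  0.8 230.1] [-0.081 -0.567 -0.819]
obs [(140, array([ 13.6, 270.8])), (170, array([  6.4, 299.1])), (176, array([  5. , 304.8]))]
```

The side camera looks almost straight down the leaned tool, so the tip is hidden and what I saw was a knuckle. The deck is known to be 66 mm high, so I touch it gently with the tip to get the height.

```bash
python3 -m creep '-1 0 0.0345 0.049 0 0 0; -1 0 0.0345 0.049 0 0 0; -1 0 0.017 0.025 0 0 0; -1 0 0 0 0 0 0; -1 0 0 0 0 0 0'| grep -E "pos|ft"; for i in 1; do python3 -m creep '-1 0 0.0046 0.0066 0 0 0; -1 0 0 0 0 0 0'| grep -E "pos|ft"; done
```

```text
tool_pos: [511.6, 4.3, 64.7]
ft_force: [0.1, 0.3, -0.3]
tool_pos: [511.1, 4.8, 59.9]
ft_force: [0.0, -0.3, -0.4]
```

```bash
python3 -m creep '-1 0 0.0046 0.0066 0 0 0; -1 0 0 0 0 0 0'| grep -E "pos|ft"
```

```text
tool_pos: [510.7, 4.6, 55.4]
ft_force: [-0.5, -0.0, -0.2]
```

```bash
python3 -m creep '-1 0 0.0046 0.0066 0 0 0; -1 0 0 0 0 0 0'| grep -E "pos|ft"
```

```text
tool_pos: [510.7, 4.5, 51.4]
ft_force: [0.3, -0.2, 0.3]
```

```bash
python3 -m creep '-1 0 0.0046 0.0066 0 0 0; -1 0 0 0 0 0 0'| grep -E "pos|ft"
```

```text
tool_pos: [510.7, 4.6, 47.4]
ft_force: [0.2, -0.9, 0.4]
```

```bash
python3 -m creep '-1 0 0.0046 0.0066 0 0 0; -1 0 0 0 0 0 0'| grep -E "pos|ft"
```

```text
tool_pos: [510.7, 4.5, 43.3]
ft_force: [-0.5, 0.3, 0.2]
```

```bash
python3 -m creep '-1 0 0.0035 0.005 0 0 0; -1 0 0 0 0 0 0'| grep -E "pos|ft"
```

```text
tool_pos: [510.8, 4.6, 40.4]
ft_force: [-0.3, -1.0, 0.7]
```

```bash
python3 -m creep '-1 0 0.0035 0.005 0 0 0; -1 0 0 0 0 0 0'| grep -E "pos|ft"
```

```text
tool_pos: [511.2, 4.6, 38.0]
ft_force: [-0.1, 0.7, 4.0]
```

```bash
python3 -m creep '-1 0 0.0035 0.005 0 0 0; -1 0 0 0 0 0 0'| grep -E "pos|ft"
```

```text
tool_pos: [511.3, 4.6, 37.4]
ft_force: [-4.5, 4.4, 21.2]
```

Contact came at reported z of about 38, which corresponds to the tip's lowest edge at 66 mm. I rise 4 mm and push along unit -y.

```bash
python3 -m creep '-1 0 -0.0055 -0.008 0 0 0; -1 0 -0.0246 0.0172 0 0 0; -1 0 -0.0246 0.0172 0 0 0; -1 0 0 0 0 0 0'| grep -E "pos|ft";  python3 -m creep '-1 0 -0.0164 0.0115 0 0 0; -1 0 0 0 0 0 0'| grep -E "pos|ft"
```

```text
tool_pos: [505.6, -27.7, 39.3]
ft_force: [-0.1, -0.7, 0.0]
tool_pos: [505.0, -36.0, 39.3]
ft_force: [-0.3, 0.4, 0.6]
```

```bash
python3 -m creep '-1 0 -0.0164 0.0115 0 0 0; -1 0 0 0 0 0 0'| grep -E "pos|ft"
```

```text
tool_pos: [503.6, -46.0, 39.4]
ft_force: [0.1, 0.8, 0.3]
```

```bash
python3 -m creep '-1 0 -0.0164 0.0115 0 0 0; -1 0 0 0 0 0 0'| grep -E "pos|ft"
```

```text
tool_pos: [502.1, -56.0, 39.5]
ft_force: [0.7, 0.7, 0.0]
```

```bash
python3 -m creep '-1 0 -0.0164 0.0115 0 0 0; -1 0 0 0 0 0 0'| grep -E "^t|pos|ft"
```

```text
t: 24.52
tool_pos: [501.2, -65.3, 39.4]
ft_force: [0.4, 0.9, -1.0]
```

```bash
python3 -m creep '-1 0 -0.0164 0.0115 0 0 0; -1 0 -0.0164 0.0115 0 0 0'| grep -E "^t|pos|ft"
```

```text
t: 24.78
tool_pos: [498.6, -84.5, 39.2]
ft_force: [1.0, 3.0, 0.6]
```

```bash
python3 -m creep '-1 0 -0.0164 0.0115 0 0 0; -1 0 -0.0164 0.0115 0 0 0'| grep -E "^t|pos|ft"
```

```text
t: 25.02
tool_pos: [495.6, -105.1, 39.2]
ft_force: [0.4, 3.4, -0.5]
```

The force is a steady 3.4 N, so the cover is sliding. I lower 4 mm past the deck edge and keep pushing.

```bash
python3 -m creep '-1 0 0.0046 0.0066 0 0 0; -1 0 -0.0246 0.0172 0 0 0; -1 0 -0.0246 0.0172 0 0 0; -1 0 -0.0246 0.0172 0 0 0; -1 0 -0.0246 0.0172 0 0 0'| grep -E "^t|pos|ft"; python3 -m creep '-1 0 -0.0246 0.0172 0 0 0; -1 0 -0.0246 0.0172 0 0 0; -1 0 0 0 0 0 0'| grep -E "^t|pos|ft"
```

```text
t: 25.65
tool_pos: [487.0, -164.9, 35.1]
ft_force: [0.4, 3.7, -2.7]
t: 26.02
tool_pos: [482.0, -196.3, 36.1]
ft_force: [0.4, 0.2, -0.3]
```

```bash
python3 -m creep '-1 0 -0.0164 0.0115 0 0 0; -1 0 -0.0164 0.0115 0 0 0'| grep -E "^t|pos|ft"
```

```text
t: 26.28
tool_pos: [480.4, -213.8, 35.5]
ft_force: [-0.4, 4.0, 2.0]
```

```bash
python3 -m creep '-1 0 -0.0115 0.008 0 0 0'| grep -E "^t|pos|ft"
```

```text
t: 26.4
tool_pos: [479.3, -221.0, 35.5]
ft_force: [-1.5, 3.5, 1.8]
```

```bash
python3 -m creep '-1 0 -0.0082 0.0057 0 0 0'| grep -E "^t|pos|ft"
```

```text
t: 26.52
tool_pos: [478.9, -225.0, 35.3]
ft_force: [-4.0, 18.8, 13.1]
```

```bash
python3 -m creep '-1 0 -0.0082 0.0057 0 0 0'| grep -E "^t|pos|ft"
```

```text
t: 26.65
tool_pos: [479.8, -225.2, 34.5]
ft_force: [-4.8, 29.4, 18.1]
```

At the stop the force rises to 29 N with no further motion. I back off and check where the cover is.

```bash
python3 -m creep '-1 0 0.0041 -0.0159 0 0 0; -1 0 0.037 -0.035 0 0 0; -1 0 0.06 -0.055 0 0 0; -1 0 0.06 -0.055 0 0 0; -1 0 0.05 -0.07 0 0 0; -1 0 0.05 -0.07 0 0 0; -1 0 0.03 -0.07 0 0 0; -1 0 0 0 0 0 0'; python3 - <<'E'
from h import *
im=vision.get_image("side");t=vision.get_image("top");cv2.imwrite("pics/z.png",im[:,:,::-1]);cv2.imwrite("pics/zt.png",t[:,:,::-1])
for n,i in(("side",im),("top",t)):
  i=i.astype(int)
  for q in(0,.01,.02,.16):
    c=proj(n,U(0,q*1000-17,92)); f=proj(n,U(0,q*1000-7,74))
    print(n,q,c.round(1),f.round(1))
  # column profile along unit y at x=30 on cover plane z=56, and x=0 at handle
  print(n,"x40",[(y,tuple(i[tuple(proj(n,U(40,y,56)).round().astype(int)[::-1])])) for y in range(-10,165,20)])
  print(n,"x0 z74",[(y,tuple(i[tuple(proj(n,U(0,y,74)).round().astype(int)[::-1])])) for y in range(-20,40,4)])
E
```

```text
t: 27.65
tool_pos: [511.2, -2.5, 104.5]
eef_rot: [0.064, 0.952, -0.299, -0.019]
ft_force: [0.5, 0.1, -0.2]
width: -0.2
grip_force: 0.0
side 0 [339.3 179.2] [338.6 185.5]
side 0.01 [338.7 181.2] [337.9 187.6]
side 0.02 [338.  183.2] [337.3 189.6]
side 0.16 [328.3 213.4] [327.5 220.1]
side x40 [(-10, (np.int64(72), np.int64(79), np.int64(84))), (10, (np.int64(88), np.int64(97), np.int64(102))), (30, (np.int64(59), np.int64(65), np.int64(69))), (50, (np.int64(65), np.int64(62), np.int64(57))), (70, (np.int64(71), np.int64(66), np.int64(58))), (90, (np.int64(40), np.int64(38), np.int64(38))), (110, (np.int64(29), np.int64(27), np.int64(27))), (130, (np.int64(31), np.int64(33), np.int64(35))), (150, (np.int64(46), np.int64(44), np.int64(42)))]
side x0 z74 [(-20, (np.int64(52), np.int64(58), np.int64(61))), (-16, (np.int64(49), np.int64(54), np.int64(58))), (-12, (np.int64(47), np.int64(52), np.int64(55))), (-8, (np.int64(47), np.int64(52), np.int64(55))), (-4, (np.int64(48), np.int64(53), np.int64(57))), (0, (np.int64(49), np.int64(53), np.int64(56))), (4, (np.int64(45), np.int64(49), np.
[... 1100 characters left out ...]
6, (np.int64(41), np.int64(26), np.int64(8))), (-12, (np.int64(48), np.int64(28), np.int64(18))), (-8, (np.int64(21), np.int64(6), np.int64(1))), (-4, (np.int64(32), np.int64(23), np.int64(16))), (0, (np.int64(44), np.int64(30), np.int64(18))), (4, (np.int64(99), np.int64(73), np.int64(48))), (8, (np.int64(101), np.int64(76), np.int64(48))), (12, (np.int64(103), np.int64(75), np.int64(49))), (16, (np.int64(105), np.int64(76), np.int64(49))), (20, (np.int64(108), np.int64(79), np.int64(50))), (24, (np.int64(119), np.int64(87), np.int64(60))), (28, (np.int64(121), np.int64(92), np.int64(61))), (32, (np.int64(122), np.int64(90), np.int64(61))), (36, (np.int64(121), np.int64(88), np.int64(55)))]
```

```bash
python3 - <<'E'
from h import *
for f in("top0","zt"):
  i=cv2.imread(f"pics/{f}.png").max(2)
  for x in(-10,0,10):
    d=[y for y in range(-40,190) if i[tuple(proj("top",U(x,y,92)).round().astype(int)[::-1])]<70]
    print(f,x,d[0],d[-1],len(d))
E
```

```text
top0 -10 156 158 3
top0 0 156 157 2
top0 10 156 157 2
zt -10 -22 5 28
zt 0 -23 7 31
zt 10 -22 6 29
```

The top view puts the foot of the handle's back face where q ≈ 0–1 mm predicts, so the cover is home. The arm is clear of everything.

```bash
python3 -c "
from plant import order
print(order.hand_in())"
```

```text
the job is handed in; nothing more can be done
None
```

The job is handed in at about 28 s: the chrome torch was laid flat in the compartment and released, the cover was pushed home to its stop (within about 1 mm by the top camera), and I saw no contact with the dish, battery box or glasses case, though I didn't re-measure their positions.

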